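# Prove the track-full switch by hand, then feed the row of blocks home

### The job

Check the roller-lever limit switch on the feed plate by hand: with the gripper push its roller towards the end stop until the lever is a little past square to the plate, where it clicks, without forcing it to the end of its swing, hold it there for a moment, then let it spring right back while the row of blocks still stands where it is. Then push the three steel blocks from behind as one straight row along the plate, without lifting any, until the front block is fully home against the end stop bar and the blocks are closed up and straight, so that the row itself holds the lever past its click; leave the bowl, bottle and pliers alone.

Things in the scene. Friction and masses are not known exactly. Their poses are not given: they have to be found in the camera images.
- track: fixed aluminium feed plate 360 x 96 mm on the bench, crosswise to the robot. Origin on the bench under its centreline; plate from x = -205 to 155 mm, top 6 mm above the bench. x = feed direction, towards end stop and switch, to the robot's left (within 0.2 rad); y towards the robot, z up. Lips 4 mm wide along both long edges (y = +-46 mm), 11 mm above the bench
- stop (a point): middle of the face that the front block must meet, of the dark steel end stop bar across the plate; at the plate's top (track frame 130, 0, 6 mm). The bar is 14 mm thick, 88 mm wide, its top 14 mm above the bench
- lever (a joint): swing of the switch lever, rad. 0: at rest, leaning 0.5 rad back towards the row; grows as the roller is pushed in the feed direction. At 0.5 it is square across the plate and clicks; 0.6 to 0.9 is a sure click; over 1.05 is forced (end 1.15). A spring returns it to 0; about 1 N at the roller at rest, 3 N at 0.9. The home row holds it at about 0.76
- hinge (a point): lever's upright hinge axis on top of the grey switch housing (track frame 124, -66, 49 mm, top of the hub). The housing (84 x 44 mm, 32 mm high) stands beside the plate's far edge, x = 92 to 176, y = -93 to -49 mm of the track frame, with a cable gland on its end to x = 187 mm
- roller (a point): centre of the black roller (upright, 22 mm diameter, 17 to 37 mm above the bench) at the lever's end, 66 mm from the lever's upright hinge axis, under a flat dark arm 9 mm wide, top 43 mm above the bench. At rest, 84 to 124 mm are free between it and the front block
- block_front: ground steel block 40 x 62 x 24 mm (x, y, z), about 0.45 kg; origin at the centre of its underside; it stands on the plate with its 40 mm side along the feed direction, its 62 mm side across. The front block of the row, next to the roller. Home, its origin is at x = 110 mm of the track frame.
- block_middle: ground steel block 40 x 62 x 24 mm (x, y, z), about 0.45 kg; origin at the centre of its underside; it stands on the plate with its 40 mm side along the feed direction, its 62 mm side across. The middle block, 3 to 6 mm gap behind the front one at the start; home at x = 70 mm.
- block_tail: ground steel block 40 x 62 x 24 mm (x, y, z), about 0.45 kg; origin at the centre of its underside; it stands on the plate with its 40 mm side along the feed direction, its 62 mm side across. The last block, 3 to 6 mm gap behind the middle one; push on its rear face. Home at x = 30 mm (rear face at x = 10 mm).
- bowl: bystander: white bowl 101 mm across, 36 mm high, origin under its centre
- bottle: bystander: brown bottle with white cap, 35 mm across, 68 mm high, origin under its centre
- pliers: bystander: small pliers 132 x 60 x 11 mm lying flat, origin under their centre
There are look-alikes about, which are no part of the job. Leave any turquoise look-alike of the block_tail alone.

How it is judged:
By the outcome, as a careful person would: the job done as asked, in the order asked, and still so for the second after the job is handed in, with the robot touching nothing.
It also fails if it takes over 58 s, if anything falls off the work surface, if the arm or the gripper's body presses on something with over 40 N, if the wrist force passes 120 N, or if a joint passes its speed limit or range.

### The arm

A 6-joint arm with a two-finger parallel gripper is mounted at the origin on the work surface; the furniture and walls round the work are solid. World frame = base frame: x ahead of the robot, y to its left, z up, the work surface at z = 0. Lengths are in m, angles in rad, forces in N, time in s.
With the tool pointing down it reaches from about 0.25 to 0.725 m from the base axis. Payload 4 kg.
Tool frame: the origin (TCP) lies on the centre line of the jaws, within the pads' length; the fingertips stand 22 mm ahead of it and the grasp point (between the pads) lies 3 mm ahead of it (manip.tip_extent is the distance from the TCP to the fingertips, in m); z points along the fingers, y is the line along which they close (so a half turn about z gives the same grasp; the last joint's range is limited). The gripper opens to 85 mm and grips with 20 to 120 N. Pads are 22 mm wide; open, the fingers measure 114 mm over their backs; the gripper's body (76 mm by 85 mm) begins 54 mm behind the grasp point. The pads swing forward as they close: fully open they stand 13 mm farther back than shut.
Start: joints at [1.21, 0.241, 0.005, 1.335, 0, 1.571], TCP at [0.177, 0.468, 0.253] pointing down, gripper open.
Joint ranges: [-2.72, 2.72], [-1.05, 1.87], [-1.09, 1.28], [-1.99, 2.15], [-1.42, 1.44], [-3.14, 3.14]. Speed limits (rad/s): [2.79, 2.79, 3.14, 3.14, 3.14, 3.14].

### API

Orientations are given as a rotation vector (axis times angle).
In Python, from rig import manip gives the robot as it stands. Calls block until the motion is done:
- manip.reach(position, orientation): joint-space move of the TCP to a pose.
- manip.move_l(position, frame=None, velocity=0.15, max_force=None): straight line of the TCP; frame=None keeps the orientation; velocity is the mean speed in m/s. With max_force (N) it stops when the force on the tool has changed by that much, and returns True; else False.
- manip.move_j(angles): joint-space move.
- manip.gripper_to(opening, effort=None): opening from 0.0 (shut) to 1.0 (fully open); effort is the grip in N (None keeps the last); returns when the fingers have stopped.
- manip.sleep(seconds).
- manip.ik(position, orientation): joint angles nearest the present ones, or None.
- manip.get_obs(): the state.
- manip.read_camera(name): name is "scene" or "top" or "wrist"; returns a dict with "img" (420x560x3 uint8, red, green, blue), "range_z" (420x560 float32, m along the optical axis (not along the pixel's ray), 0 where there is no reading), "fx", "fy", "cx", "cy" (pixels), "R" (3x3) and "t" (3): a world point X has camera coordinates R X + t; the wrist camera has in their place "hand_eye" (4x4, takes a point from camera to tool coordinates, whose origin is the TCP and whose axes are the flange's). Camera axes: x right, y down, z forward; pixel columns grow to the right and rows downward; lengths in m; the calibration is good to about 2 mm. A picture is of the moment at which its call begins: read the wrist's pose just before it.
A pose or a line that the arm cannot do raises manip.IKError and nothing moves.
- manip.job_done(): hands the job in; it is judged then, once.
Trained networks look in the newest picture that a camera, given by its name, has taken for a name from the list of things; names that differ only in an ending like _2 or _b are one class to them, and where a whole thing is asked for, a point or a joint stands for the part that bears it (a point fixed in the world has none). Each returns a list of dicts, best first, with "score" (0 to 1); they miss things now and then, are a little off and sometimes report something else, mostly with a low value. They report only what shows in the picture. A call takes as long as a camera call. They do not tell look-alikes from the thing itself.
- manip.silhouettes(thing, camera): "pixels" (420x560 bool, what is visible of it) and "box" ([centre column, centre row, width, height] in pixels, round what is visible of it).
The state is a dict: "clock": time; "q": joint angles; "qd": joint speeds; "effort": joint torques, N m; "ee_pos": TCP position; "ee_rot": TCP orientation; "ft_force": force on the tool from outside, world axes, zero at the start; "wrist_torque": the same for the moment, N m; "grip_width": opening from 0.0 (shut) to 1.0 (fully open); "finger_force": force on a finger pad.
Only numpy, scipy, OpenCV 4.12 (cv2) and the standard library are available. Lean on these libraries where they do the work, as an engineer would, in place of code of your own. Each camera call takes 0.05 s, during which the arm holds its last target. There are 200 camera calls.

## Working session

There is one attempt and no reset: what is moved stays moved. The work goes in short steps, each a Python script; the robot and the scene stay as the last script left them, time stands still between calls to the robot, and variables do not carry over. Pictures are saved under pics/ and viewed, at most 10 in all, crops included, and the job is handed in when it is done.

```bash
ls; mkdir -p pics; cat > h.py <<'E'
from rig import manip
import numpy as np, cv2
def pts(c,mask):
    v,u=np.nonzero(mask&(c["range_z"]>0)); z=c["range_z"][v,u]
    P=np.stack([(u-c["cx"])/c["fx"]*z,(v-c["cy"])/c["fy"]*z,z],1)
    return (P-c["t"])@c["R"]
def save(c,n): cv2.imwrite("pics/"+n,c["img"][:,:,::-1])
E
python3 - <<'E'
from h import *
np.set_printoptions(precision=4,suppress=True)
for n in ("top","scene"):
    c=manip.read_camera(n); save(c,n+"0.png")
    for th in ("block_front","lever","track","bowl","bottle","pliers"):
        for s in manip.silhouettes(th,n):
            p=pts(c,s["pixels"]); print(n,th,round(s["score"],2),np.round(s["box"]),np.median(p,0) if len(p) else None, p.min(0),p.max(0))
print(manip.get_obs()["clock"],manip.get_obs()["ee_rot"])
E
```

```text
pics
top block_front 0.95 [266. 214.  22.  26.] [ 0.4863 -0.0555  0.0296] [ 0.455  -0.0801  0.0012] [ 0.5256 -0.0306  0.0358]
top lever 0.52 [201. 209.  28.  31.] [0.492  0.088  0.0418] [0.4625 0.0609 0.0033] [0.5308 0.1226 0.0497]
top track 0.8 [256. 215. 182.  65.] [0.491  0.0192 0.0068] [ 0.4109 -0.2276 -0.0032] [0.5675 0.1745 0.0497]
top bowl 0.92 [352. 290.  49.  46.] [ 0.3305 -0.2434  0.0148] [ 0.2829 -0.2893  0.0019] [ 0.3804 -0.1927  0.0427]
top bottle 0.63 [403. 138.  20.  22.] [ 0.6623 -0.3464  0.0467] [ 0.6518 -0.3669  0.0017] [ 0.684  -0.334   0.0731]
top pliers 0.8 [175. 277.  55.  27.] [0.338  0.1441 0.0089] [ 0.3157  0.0817 -0.0029] [0.3734 0.2084 0.0147]
scene block_front 0.6 [287. 220.  24.  24.] [ 0.4926 -0.0535  0.0297] [ 0.4566 -0.0761  0.0077] [ 0.5222 -0.0306  0.0378]
scene block_front 0.25 [297. 223. 138.  86.] [ 0.515  -0.0029  0.008 ] [ 0.429  -0.2247 -0.0016] [0.6916 0.1853 0.5382]
scene bowl 0.68 [204. 200.  38.  35.] [ 0.3193 -0.234   0.0151] [ 0.2757 -0.286  -0.0052] [ 0.3816 -0.1789  0.0422]
scene bottle 0.49 [220. 326.  18.  16.] [ 0.6763 -0.3495  0.0466] [ 0.6396 -0.3671 -0.0043] [ 0.6872 -0.3311  0.0731]
scene pliers 0.65 [323. 160.   8.   6.] [0.364  0.1424 0.0102] [ 0.3595 -0.1122  0.0024] [0.6805 0.1565 0.6049]
0.7 [0.5637 3.0906 0.0002]
```

```bash
python3 - <<'E'
import cv2
a=cv2.imread("pics/top0.png"); cv2.imwrite("pics/top0c.png",cv2.resize(a[120:320,140:420],(800,571),interpolation=cv2.INTER_CUBIC))
E
```

```text
(no output)
```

View pics/top0c.png

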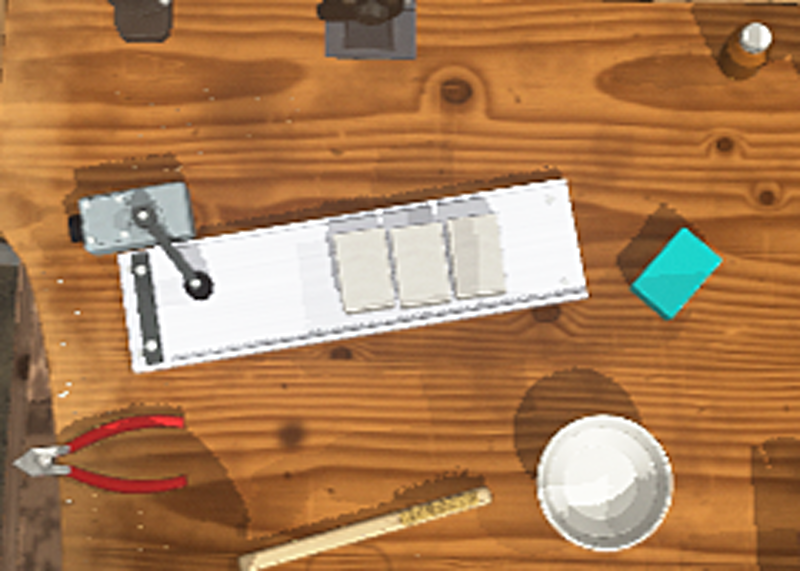

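The top view (crop pixels) shows the feed plate with the stop bar at (148,307), the lever hub at (143,215) and the roller at (200,287). The three grey steel blocks on the plate are at (365,270) front, (422,262) middle and (477,255) tail. The turquoise look-alike lies off the plate on the bench at (676,272), so I'll leave it alone. The tail block is the grey one at (477,255): it is on the plate and last in the row.

```bash
cat >> h.py <<'E'
np.set_printoptions(precision=4,suppress=True)
def W(T,p):  # track mm -> world m ; T=(ox,oy,phi) phi=direction of track x in world
    c,s=np.cos(T[2]),np.sin(T[2]); p=np.array(p,float)/1000
    return np.array([T[0]+c*p[0]-s*p[1],T[1]+s*p[0]+c*p[1],p[2]])
def inv(T,P):
    c,s=np.cos(T[2]),np.sin(T[2]); d=P[:,:2]-np.array(T[:2])
    return np.c_[c*d[:,0]+s*d[:,1],-s*d[:,0]+c*d[:,1],P[:,2]]*1000
E
python3 - <<'E'
from h import *
c=manip.read_camera("top")
m=np.zeros((420,560),bool); m[160:270,150:350]=1
P=pts(c,m); img=c["img"][m&(c["range_z"]>0)].astype(int)
plate=(P[:,2]>-0.002)&(P[:,2]<.016)&(img.min(1)>150)
r=cv2.minAreaRect(P[plate][:,:2].astype(np.float32)); print(r,cv2.boxPoints(r))
s=manip.silhouettes("track","top")[0]
Q=pts(c,s["pixels"]);Q=Q[Q[:,2]<.02]
r=cv2.minAreaRect(Q[:,:2].astype(np.float32));print(r)
# plate axis from plate long edges
hub=P[P[:,2]>.046]; print("hub",len(hub),hub.mean(0))
for s in manip.silhouettes("block_tail","top")[:4]:
    q=pts(c,s["pixels"]);q=q[q[:,2]>.024];print(s["score"],s["box"],cv2.minAreaRect(q[:,:2].astype(np.float32)))
print(manip.tip_extent, c["fx"],c["R"],c["t"])
o=manip.get_obs(); w=manip.read_camera("wrist"); print(w["hand_eye"],w["fx"],o["ee_rot"],o["clock"])
E
```

```text
((0.47627538442611694, -0.020065203309059143), (0.41825932264328003, 0.19062863290309906), 88.19722747802734) [[ 0.3744 -0.2261]
 [ 0.565  -0.2321]
 [ 0.5781  0.186 ]
 [ 0.3876  0.192 ]]
((0.5082731246948242, -0.027514740824699402), (0.1487290859222412, 0.3919598460197449), 9.991991996765137)
hub 33 [0.5152 0.1062 0.0474]
0.66 [377.9, 218.2, 34.1, 31.5] ((0.49306854605674744, -0.2982270419597626), (0.03919293358922005, 0.06083141639828682), 48.796852111816406)
0.56 [306.4, 208.9, 17.6, 30.1] ((0.5015087127685547, -0.1426960974931717), (0.062099020928144455, 0.040062107145786285), 7.940392017364502)
0.022 501.1557516859124 [[ 0.0246 -0.9996 -0.0116]
 [-0.9873 -0.0225 -0.1575]
 [ 0.1572  0.0153 -0.9875]] [-0.1045  0.4972  1.0584]
[[ 0.0002 -0.9579 -0.2872  0.0727]
 [ 1.      0.0002  0.0002  0.0008]
 [-0.0001 -0.2872  0.9579 -0.1201]
 [ 0.      0.      0.      1.    ]] 301.8377103013044 [0.5636 3.0906 0.0001] 0.85
```

```bash
cat >> h.py <<'E'
from scipy.spatial.transform import Rotation as Ro
def rot(T): # tool x along track x, z down
    c,s=np.cos(T[2]),np.sin(T[2]); x=np.array([c,s,0]); z=np.array([0,0,-1.])
    return Ro.from_matrix(np.c_[x,np.cross(z,x),z]).as_rotvec()
def wrist():
    o=manip.get_obs(); c=manip.read_camera("wrist")
    M=np.eye(4); M[:3,:3]=Ro.from_rotvec(o["ee_rot"]).as_matrix(); M[:3,3]=o["ee_pos"]
    E=np.linalg.inv(M@c["hand_eye"]); c["R"]=E[:3,:3]; c["t"]=E[:3,3]; return c
E
python3 - <<'E'
from h import *
phi=np.pi/2+.15
T=[0,0,phi]; T[:2]=np.array([.5152,.1062])-W(T,[124,-66,0])[:2]; print(T)
manip.reach(W(T,[30,0,230]),rot(T)); print(manip.get_obs()["q"],manip.get_obs()["clock"])
c=wrist(); save(c,"w1.png"); np.savez("w1.npz",**{k:c[k] for k in("img","range_z","fx","fy","cx","cy","R","t")})
P=pts(c,np.ones((420,560),bool)); h=P[(P[:,2]>.045)&(P[:,2]<.055)]; print("hub",len(h),np.median(h,0))
for th in ("block_front","lever","roller","track"):
  for s in manip.silhouettes(th,"wrist"):
    q=pts(c,s["pixels"]); print(th,s["score"],s["box"])
    if th=="block_front": q=q[(q[:,2]>.024)&(q[:,2]<.036)]; r=cv2.minAreaRect(q[:,:2].astype(np.float32)); print(r, inv(T,np.array([[*r[0],0]])))
E
```

```text
[np.float64(0.4684714372829475), np.float64(-0.026270530407326784), 1.7207963267948965]
[ 0.0087  0.1818 -0.1313  1.2576  0.0003  1.4281] 2.875
hub 1060 [0.6985 0.1168 0.0488]
block_front 0.81 [292.0, 234.8, 56.3, 37.9]
((0.48778367042541504, -0.053617965430021286), (0.06051679700613022, 0.040674518793821335), 10.56674575805664) [[-29.9263 -15.0086   0.    ]]
block_front 0.66 [293.0, 304.1, 48.6, 31.7]
((0.5022582411766052, -0.14017902314662933), (0.0612836629152298, 0.040729936212301254), 8.26656723022461) [[-117.6785  -16.3851    0.    ]]
lever 0.59 [330.4, 106.2, 78.1, 52.2]
roller 0.96 [331.0, 105.8, 79.0, 57.9]
```

View pics/w1.png

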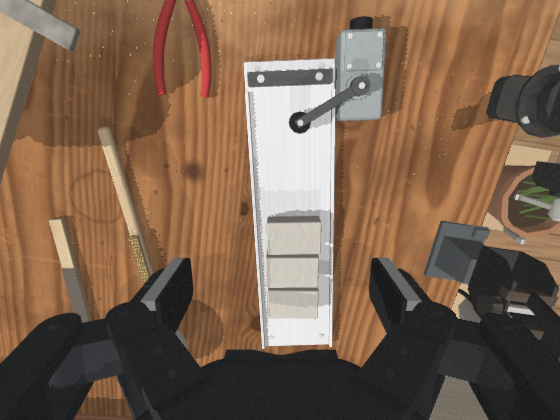

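The wrist view shows the plate with corners at about (246,63), (334,60), (264,348) and (331,345), the hub at (361,86) and the roller end at (299,123). The three steel blocks are at (293,236), (293,271) and (293,304). I'll fit the track frame to these points.

```bash
python3 - <<'E'
from h import *
from scipy.optimize import least_squares
c=dict(np.load("w1.npz"))
M=[(155,48,11),(155,-48,11),(-205,48,11),(-205,-48,11),(124,-66,49),(92.4,-8.1,43)]
U=np.array([(246,63),(334,60),(264,348),(331,345),(361,86),(299,123)],float)
def proj(T,M):
    X=np.array([W(T,m) for m in M])@c["R"].T+c["t"]; return np.c_[c["fx"]*X[:,0]/X[:,2]+c["cx"],c["fy"]*X[:,1]/X[:,2]+c["cy"]]
f=lambda T:(proj(T,M)-U).ravel()
s=least_squares(f,[.468,-.026,1.72],x_scale=[.01,.01,.01]);T=s.x;print(T,s.fun.reshape(-1,2)); np.save("T.npy",T)
P=pts(c,np.ones((420,560),bool));Q=inv(T,P)
k=lambda a:a[np.all([Q[:,i]>a_ for i,a_ in()]) ] 
top=(abs(Q[:,2]-30)<4)&(abs(Q[:,1])<44)&(Q[:,0]<60)&(Q[:,0]>-205)
t=Q[top];r=cv2.minAreaRect(t[:,:2].astype(np.float32));print("row",r,t.min(0),t.max(0),np.median(t,0))
hub=Q[(Q[:,2]>46)&(Q[:,2]<54)&(abs(Q[:,0]-124)<20)&(abs(Q[:,1]+66)<20)];print("hub",len(hub),hub.mean(0))
pl=Q[(abs(Q[:,2]-6)<4)&(abs(Q[:,1])<40)&(Q[:,0]<60)];print("plate z",np.median(pl[:,2]))
# draw model
im=c["img"][:,:,::-1].copy()
for p in proj(T,M+[(130,44,14),(130,-44,14)]): cv2.circle(im,tuple(np.int32(p.round())),1,(0,0,255),-1)
cv2.imwrite("pics/w1m.png",cv2.resize(im[40:360,220:400],(337*1,600),interpolation=cv2.INTER_CUBIC))
E
```

```text
[ 0.4835 -0.0196  1.7622] [[-3.8264 -0.9855]
 [ 1.829  -2.0664]
 [-1.7572  1.983 ]
 [ 1.5004  2.6456]
 [ 0.9525  0.1346]
 [ 1.0855  0.6957]]
row ((-77.97319793701172, 3.7063541412353516), (63.389305114746094, 128.40245056152344), 87.6635513305664) [-143.0249  -29.2971   26.0029] [-13.6688  36.1019  31.9746] [-72.8179   3.4693  29.5901]
hub 115 [125.1351 -65.8103  46.9416]
plate z 5.680733090109003
```

View pics/w1m.png

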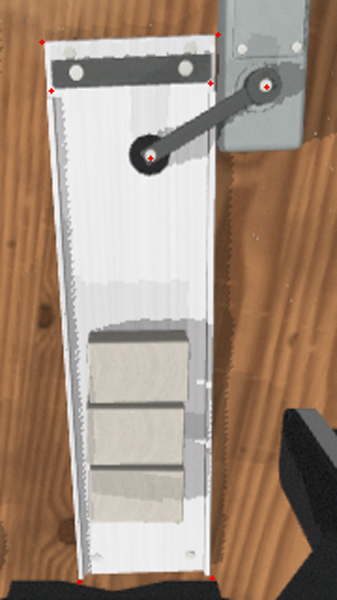

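The model overlays well. The row spans track x from about -142 to -14 mm, y about +3.7. Now the switch check.

```bash
python3 - <<'E'
from h import *
T=np.load("T.npy"); R=rot(T)
manip.gripper_to(0.0)
manip.reach(W(T,[45,1,110]),R)
print("down",manip.move_l(W(T,[45,1,43]),velocity=.12,max_force=8))
def st(n):
    o=manip.get_obs(); p=inv(T,o["ee_pos"][None])[0]; c,s=np.cos(T[2]),np.sin(T[2]); f=o["ft_force"]
    print(n,round(o["clock"],2),p,"Fx,y,z",c*f[0]+s*f[1],-s*f[0]+c*f[1],f[2])
st("at")
for x in (65,75,90,105): 
    manip.move_l(W(T,[x,1,43]),velocity=.06,max_force=15); st(x)
c=manip.read_camera("top"); save(c,"top2.png")
c2=manip.read_camera("scene"); save(c2,"scene2.png")
a=cv2.resize(c["img"][165:275,150:290,::-1],None,fx=2.8,fy=2.8,interpolation=cv2.INTER_CUBIC)
b=cv2.resize(c2["img"][150:260,240:380,::-1],None,fx=2.8,fy=2.8,interpolation=cv2.INTER_CUBIC)
cv2.imwrite("pics/p2.png",np.hstack([a,b]))
E
```

```text
down False
at 5.16 [44.6903 -0.1586 44.2301] Fx,y,z -0.7624879984936918 0.0860878045869431 0.10310782248007533
65 5.64 [65.5024  0.9078 43.1835] Fx,y,z -0.5144600152251174 -0.6540770215965154 0.5366136791950651
75 5.96 [74.9688  1.8368 42.687 ] Fx,y,z -2.180963483226975 2.0840896546213505 -1.034739374510857
90 6.36 [90.3382  0.6281 43.0412] Fx,y,z -1.9724343620470095 0.4828753086495637 -1.6331373188181528
105 6.76 [105.4561   1.0542  42.9935] Fx,y,z -2.2399540828431266 2.289313808824463 -0.5743760869176193
```

View pics/p2.png

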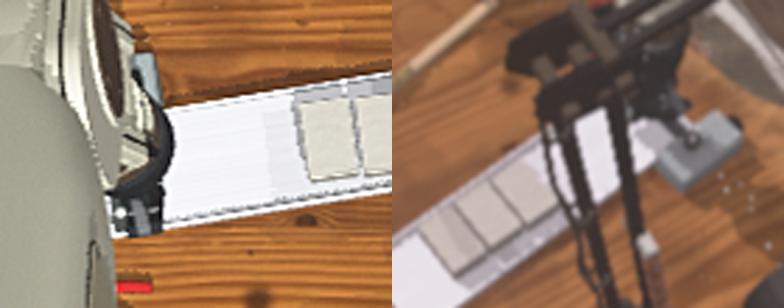

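Both pictures show the hand at the lever with the row still standing. The contact force appeared between x = 65 and 75, as predicted. The lever is hidden by the hand in the top view, so I'll go to the target and check with the wrist camera.

```bash
python3 - <<'E'
from h import *
T=np.load("T.npy")
manip.move_l(W(T,[118,1,43]),velocity=.05,max_force=15)
o=manip.get_obs(); print(o["clock"],inv(T,o["ee_pos"][None]),o["ft_force"])
c=wrist(); cv2.imwrite("pics/p3.png",c["img"][:,:,::-1])
X=np.array([W(T,m) for m in [(124,-66,49),*[(124+66*np.sin(a-.5),-66+66*np.cos(a-.5),43) for a in(.6,.75,.9)]]])@c["R"].T+c["t"]
print(np.c_[c["fx"]*X[:,0]/X[:,2]+c["cx"],c["fy"]*X[:,1]/X[:,2]+c["cy"]])
E
```

```text
7.2667 [[118.3518   0.9183  42.9931]] [-1.4261 -1.72   -1.4995]
[[435.4955 281.9835]
 [281.6659 261.4384]
 [285.7116 240.9452]
 [293.3344 220.3761]]
```

View pics/p3.png

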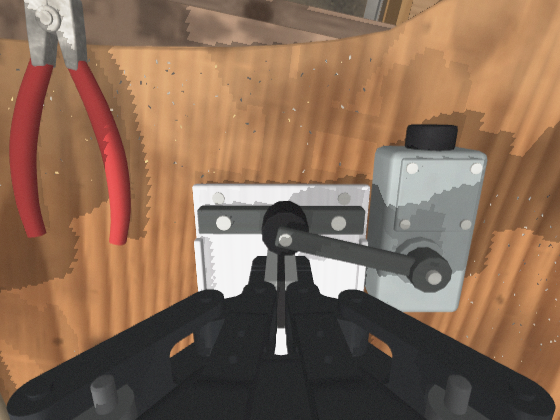

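The roller pin is at (286,240), exactly the prediction for 0.75 rad, a sure click. Now hold, release, and confirm the return.

```bash
python3 - <<'E'
from h import *
T=np.load("T.npy");R=rot(T)
manip.sleep(1.0)
manip.move_l(W(T,[42,1,43]),velocity=.08)
manip.sleep(.3)
manip.move_l(W(T,[42,1,130]),velocity=.15)
c=wrist(); cv2.imwrite("pics/p4.png",c["img"][:,:,::-1])
X=np.array([W(T,m) for m in [(124,-66,49),(92.4,-8.1,43)]])@c["R"].T+c["t"]
print(np.c_[c["fx"]*X[:,0]/X[:,2]+c["cx"],c["fy"]*X[:,1]/X[:,2]+c["cy"]])
manip.gripper_to(.28)
manip.reach(W(T,[-120,3,170]),R)
c=wrist()
Q=inv(T,pts(c,np.ones((420,560),bool)))
t=Q[(abs(Q[:,2]-30)<4)&(abs(Q[:,1])<44)&(Q[:,0]<60)&(Q[:,0]>-205)]
print("row",np.percentile(t,[1,50,99],axis=0),cv2.minAreaRect(t[:,:2].astype(np.float32)))
cv2.imwrite("pics/p5.png",np.hstack([cv2.resize(cv2.imread("pics/p4.png"),(400,300)),cv2.resize(c["img"][:,:,::-1],(400,300))]))
print(manip.get_obs()["clock"],manip.get_obs()["grip_width"])
E
```

```text
[[386.8114 102.0524]
 [293.6751 151.7002]]
row [[-140.5421  -27.893    27.7185]
 [ -72.3556    3.1226   29.5823]
 [ -15.7847   34.4567   31.2396]] ((-78.361083984375, 3.504384994506836), (62.986324310302734, 128.22409057617188), 87.44853973388672)
11.6167 0.2796774581025827
```

View pics/p5.png

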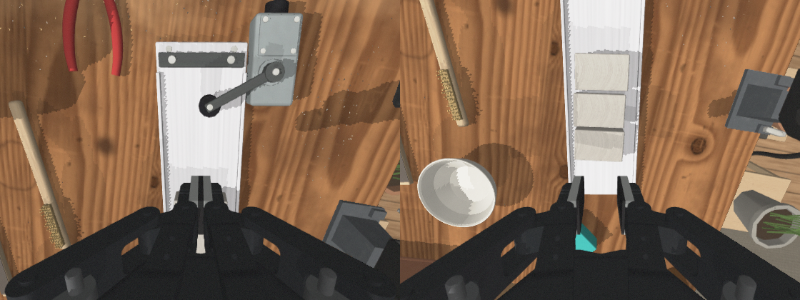

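The left half shows the lever back at rest: the pin is at full-size (293,148), predicted (294,152). The right half shows the row unmoved. Now push the row.

```bash
python3 - <<'E'
from h import *
T=np.load("T.npy");R=rot(T)
def st(n):
    o=manip.get_obs(); p=inv(T,o["ee_pos"][None])[0]; c,s=np.cos(T[2]),np.sin(T[2]); f=o["ft_force"]
    print(n,round(o["clock"],2),p,"F",c*f[0]+s*f[1],-s*f[0]+c*f[1],f[2])
manip.reach(W(T,[-174,3,100]),R)
print("down",manip.move_l(W(T,[-174,3,34]),velocity=.1,max_force=8)); st("down")
for x,v in((-150,.04),(-100,.05),(-50,.05),(-15,.05)):
    h=manip.move_l(W(T,[x,3,34]),velocity=v,max_force=25); st((x,h))
    if h: break
h=manip.move_l(W(T,[6,3,34]),velocity=.015,max_force=20); st(("end",h))
c=wrist(); cv2.imwrite("pics/p6.png",c["img"][:,:,::-1])
E
```

```text
down False
down 12.87 [-174.1439    2.2796   34.8321] F -0.6459092236636403 -0.3399321861389518 0.6578497831932225
(-150, False) 13.62 [-150.0984    2.6315   34.2564] F -1.9539406520591438 -0.04233723079355567 1.9402609350528628
(-100, False) 14.77 [-101.8461    2.7997   34.3097] F -7.064466678834464 0.012545179974395193 -0.0955008421964747
(-50, False) 15.92 [-51.8694   2.8611  34.2787] F -6.955417179113328 -0.5507070741461813 0.18880617475083833
(-15, False) 16.77 [-17.5331   3.4682  34.2625] F -8.844889407512447 0.6097922163919884 2.053216158308711
('end', False) 18.32 [ 0.1801  3.4996 34.3608] F -19.19032837955597 1.7271739860553634 0.7784126713445227
```

View pics/p6.png

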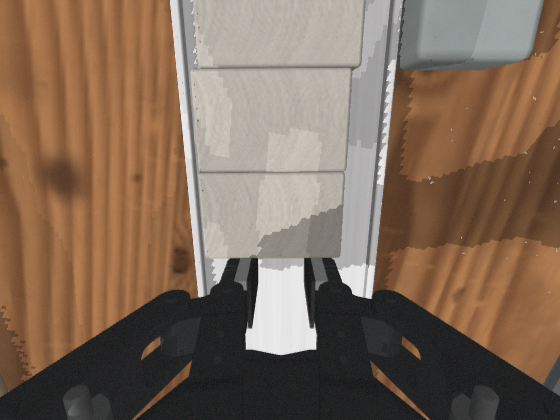

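The row is closed up and pressing on the stop: the TCP stalled at x = 0.2 with 19 N. Back off and inspect.

```bash
python3 - <<'E'
from h import *
T=np.load("T.npy");R=rot(T)
manip.move_l(W(T,[-45,3,36]),velocity=.04)
manip.move_l(W(T,[-45,3,150]),velocity=.15)
manip.reach(W(T,[20,3,190]),R)
c=wrist()
np.savez("w2.npz",**{k:c[k] for k in("img","range_z","fx","fy","cx","cy","R","t")})
Q=inv(T,pts(c,np.ones((420,560),bool)))
t=Q[(abs(Q[:,2]-30)<4)&(abs(Q[:,1])<42)&(Q[:,0]<132)&(Q[:,0]>-100)]
print("row",np.percentile(t,[1,50,99],axis=0))
for a,b in((13,47),(53,87),(93,127)):
    s=t[(t[:,0]>a)&(t[:,0]<b)];print(np.percentile(s[:,1],[2,98]))
X=np.array([W(T,m) for m in [(124,-66,49),*[(124+66*np.sin(a-.5),-66+66*np.cos(a-.5),43) for a in(.6,.76,.9)],(130,44,14),(130,-44,14)]])@c["R"].T+c["t"]
print(np.c_[c["fx"]*X[:,0]/X[:,2]+c["cx"],c["fy"]*X[:,1]/X[:,2]+c["cy"]])
save(c,"w7.png"); cv2.imwrite("pics/p7.png",cv2.resize(c["img"][20:300,180:480,::-1],(642,600),interpolation=cv2.INTER_CUBIC)); print(manip.get_obs()["clock"])
E
```

```text
row [[ 12.7035 -26.1823  27.9037]
 [ 76.7213   4.8609  29.631 ]
 [129.5433  36.0949  31.2649]]
[-23.0595  36.0791]
[-23.4515  35.6286]
[-26.6211  32.5363]
[[366.4395  77.2524]
 [284.2282  69.2035]
 [286.6552  55.1259]
 [290.5114  43.0111]
 [234.8415  74.543 ]
 [332.1379  74.7634]]
21.1583
```

View pics/p7.png

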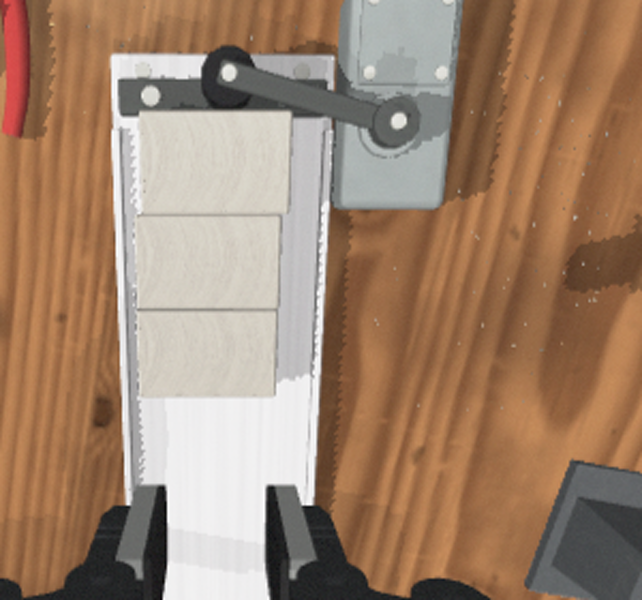

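The row is home. The lever pin at full-size (287,54) corresponds to about 0.77 rad. The front block looks about 3 mm sideways from the other two, so I'll compare with the start and measure yaw.

```bash
python3 - <<'E'
from h import *
T=np.load("T.npy")
for f,cs in(("w1.npz",(-34,-78,-121)),("w2.npz",(110,70,30))):
    c=dict(np.load(f)); Q=inv(T,pts(c,np.ones((420,560),bool)))
    t=Q[(abs(Q[:,2]-30)<3)&(abs(Q[:,1])<42)]
    for x in cs:
        s=t[abs(t[:,0]-x)<16]; b=np.arange(x-16,x+16,4); 
        e=np.array([[np.mean(k),]+list((k2.min(),k2.max())) for k,k2 in((s[(s[:,0]>=a)&(s[:,0]<a+4)][:,0],s[(s[:,0]>=a)&(s[:,0]<a+4)][:,1]) for a in b) if len(k2)])
        m=e[:,1:].mean(1); print(f,x,"yc",m.mean().round(2),"w",(e[:,2]-e[:,1]).mean().round(1),"yaw",np.polyfit(e[:,0],m,1)[0].round(3))
E
```

```text
w1.npz -34 yc 1.3 w 60.9 yaw -0.027
w1.npz -78 yc 4.6 w 61.3 yaw -0.059
w1.npz -121 yc 4.78 w 60.7 yaw -0.051
w2.npz 110 yc 2.93 w 61.1 yaw 0.004
w2.npz 70 yc 6.14 w 61.1 yaw 0.016
w2.npz 30 yc 6.53 w 61.0 yaw -0.003
```

The 3 mm sidestep was there at the start (front 1.3, others about 4.7 mm) and is unchanged. The blocks are square to the plate, closed up and home, so squeezing them sideways would risk more than it gains.

```bash
python3 - <<'E'
from h import *
print(manip.job_done())
E
```

```text
the job is handed in; nothing more can be done
None
```

The job is handed in, with no verdict returned: I held the switch at about 0.75 rad for a second and it sprang back to rest, then I pushed the row home against the stop, where it holds the lever at about 0.77 rad; the front block still sits about 3 mm sideways of the other two, as it did at the start.

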